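Fetch a warmed reagent from the push-to-release warmer

ROBOT

A 6-joint arm with a two-finger parallel gripper is mounted at the origin on a cart in front of the work surface, level with it; the furniture and walls round the work are solid. World frame = base frame: x ahead of the robot, y to its left, z up, the work surface at z = 0. Lengths are in m, angles in rad, forces in N, time in s.
With the tool pointing down it reaches from about 0.35 to 0.775 m from the base axis. Payload 5.5 kg.
Tool frame: the origin (TCP) lies between the finger pads; the fingertips stand 22 mm ahead of it and the grasp point (between the pads) lies 3 mm ahead of it; z points along the fingers, y is the line along which they close (so a half turn about z gives the same grasp; the last joint's range is limited). The gripper opens to 85 mm and grips with 20 to 120 N. Pads are 22 mm wide; open, the fingers measure 114 mm over their backs; the gripper's body (76 mm by 85 mm) begins 54 mm behind the grasp point. The pads swing forward as they close: fully open they stand 13 mm farther back than shut.
Start: joints at [-1.259, 0.313, 0.046, 1.304, 0, 1.431], TCP at [0.251, -0.517, 0.253] pointing down, gripper open.
Joint ranges: [-2.76, 2.76], [-0.86, 1.69], [-1.03, 1.26], [-2.2, 2.34], [-1.47, 1.5], [-3.14, 3.14]. Speed limits (rad/s): [2.57, 2.57, 3.14, 3.14, 3.14, 3.14].

INTERFACE

Orientations are given as a unit quaternion [w, x, y, z].
In Python, from workcell import env gives the robot as it stands.
- The arm moves only by the shell command python3 nudge.py FILE [OPENING] [FORCE], which reads ROWS from the file FILE. ROWS is a JSON object whose key "moves" holds a list of rows, 1 to 8 of them, each of 6 numbers: dx, dy, dz in normalised numbers (1 is 0.8 m), then a rotation vector rx, ry, rz in shares of pi/2 rad (1.0 is pi/2 rad); each row is the pose to reach, as a shift and turn from the pose commanded when the command began, along the tool's axes at that moment; what a row does not reach only later rows make up. A row lasts 1/8 s, in which the tool goes at most 0.0625 m and 0.188 rad, less where a joint would pass 70% of its speed; a pose out of reach is approached as far as the arm can. OPENING is the finger opening in m, set as the command begins (- or left out keeps the last). The fingers move at their own pace and stop on an object; FORCE is the grip in N (left out, the last holds). Time passes only in rows, so rows that do not move let the fingers close. It prints the time, the measured TCP pose, the force, the opening and the grip force at its end. Shift and turn numbers lie between -1 and 1, and a call with a number outside is refused. Input that does not fit is refused with a message, and nothing moves.
- env.get_state(): the state, without advancing time (a new reading comes with each control period).
- env.read_camera(name): name is "side" or "top"; returns a dict with "image" (400x640x3 uint8, red, green, blue), "K" (3x3 intrinsics, pixels), "R" (3x3) and "t" (3): a world point X has camera coordinates R X + t. Camera axes: x right, y down, z forward; pixel columns grow to the right and rows downward; lengths in m; the calibration is good to about 2 mm. A picture is of the moment at which its call begins. There is no depth.
- env.hand_in(): hands the job in; it is judged then, once.
The state is a dict: "clock": time; "joint_pos": joint angles; "qvel": joint speeds; "tau": joint torques, N m; "tcp_pos": TCP position; "orientation": TCP orientation; "wrist_force": force on the tool from outside, world axes, zero at the start; "ft_torque": the same for the moment, N m; "finger_gap": finger opening in m; "grip_force": force on a finger pad.
Only numpy, scipy, OpenCV 4.12 (cv2) and the standard library are available. Lean on these libraries where they do the work, as an engineer would, in place of code of your own. Each camera call takes 0.05 s, during which the arm holds its last target. There are 200 camera calls.

TASK

Open the white reagent warmer by pressing its grey flap inward at the ribbed pad, without forcing it, until the spring catch lets go and the flap swings fully open. Lift the dropper bottle with the red cap out of the chamber and set it down gently, standing upright inside the round steel dish; let go of it and leave the flap open. Leave the blue-capped bottle, the blue cup and the timer where they are.

Things in the scene. Friction and masses are not known exactly. Their poses are not given: they have to be found in the camera images.
- warmer: White bench-top warmer, 190 (x) x 260 (y) x 159 mm, fixed to the bench. Origin: centre of its underside, z up, front towards its own -x. Front wall: top at z = 95 mm, 8 mm thick; the 9 mm side walls rise from there at 25 degrees to 149 mm; rear block 159 mm high from x = 30 mm on. Chamber inside open upward, under a flap.
- chamber_floor (a point): Centre of the chamber's rubber floor, 22 mm above the bench (axes as the warmer's). Clear inside 99 (x) x 242 (y) mm. Two dropper bottles stand here, about 22 mm in front of this point (-x), 76 to 100 mm apart in y, either order.
- flap (a joint): Flap's hinge, rad: 0 closed and latched, negative pressed in (soft spring stop from -0.05 on), opens to a stop at 2.45 (lying out to the front, nearly level). Pressing takes about 4 to 5 N at the pad; the catch lets go near -0.035 (4 mm at the pad): press 6 to 8 mm, then draw back, and a damped spring swings it open in 2 to 3 s, once the finger is out of its way. It stays open.
- flap_hinge (a point): Middle of the flap's hinge line, which runs along the warmer's y (91 mm in front of its centre, 96 mm up). Closed, the flap (grey frame, clear window, 128 mm long, 252 wide, 8 thick) slopes up from here to its free edge at 25 degrees. It swings up and over towards the front, so keep clear of a 130 mm radius round this line.
- flap_pad (a point): Top centre of the black ribbed press pad, 20 x 50 mm, near the flap's free edge, 112 mm from the hinge line. Site axes: x along the flap from hinge to free edge, y along the hinge, z out of the flap (press along -z).
- red_dropper: White dropper bottle with a RED screw cap, 31 mm diameter, 72 mm tall, about 20 to 45 g; origin at the centre of its underside, z up through the cap. Body 31 mm wide up to a shoulder at 46 mm; the cap from 48 to 72 mm is 22 mm wide.
- blue_dropper: White dropper bottle with a BLUE screw cap, 31 mm diameter, 70 mm tall; origin at the centre of its underside. Stays in the warmer.
- dish: Round shallow steel dish, 100 mm across, 10 mm high, fixed to the bench; flat inner floor 3 mm above its origin (centre of its underside), usable floor about 88 mm across.
- cup: Small open blue plastic cup, 41 mm across, 33 mm high, origin at the centre of its underside. Leave alone.
- kitchen_timer: White bench timer, 56 x 66 x 18 mm, origin at the centre of its underside. Leave alone.

How it is judged:
By the outcome, as a careful person would: the job done as asked, in the order asked, and still so for the second after the job is handed in, with the robot touching nothing.
It also fails if it takes over 51 s, if anything falls off the work surface, if the arm or the gripper's body presses on something with over 40 N, if the wrist force passes 120 N, or if a joint passes its speed limit or range.

## Working session

There is one attempt and no reset: what is moved stays moved. The work goes in short steps, Python scripts to look and compute and a shell command to move; the robot and the scene stay as the last step left them, time stands still between calls to the robot, and variables do not carry over. Pictures are saved under pics/ and viewed, at most 10 in all, crops included, and the job is handed in when it is done.

```bash
ls; mkdir -p pics; python3 - <<'E'
from workcell import env
import cv2,numpy as np
for n in("side","top"):
    c=env.read_camera(n); cv2.imwrite(f"pics/{n}0.png",c["image"][:,:,::-1]); 
    R,t=c["R"],c["t"]; print(n,np.round(c["K"],1).tolist(),np.round(-R.T@t,3),np.round(R,3).tolist())
print(env.get_state())
E
```

```text
nudge.py
pics
workcell.py
side [[388.6, 0.0, 321.2], [0.0, 388.6, 203.1], [0.0, 0.0, 1.0]] [0.509 0.474 0.689] [[-0.999, -0.029, -0.02], [-0.005, 0.681, -0.733], [0.035, -0.732, -0.68]]
top [[390.7, 0.0, 315.9], [0.0, 390.7, 198.9], [0.0, 0.0, 1.0]] [ 0.401 -0.167  0.959] [[0.02, -1.0, 0.007], [-0.984, -0.02, -0.177], [0.177, -0.003, -0.984]]
{'clock': 0.1, 'joint_pos': array([-1.25862682e+00,  3.13925369e-01,  4.50899191e-02,  1.30362997e+00,
       -3.98151048e-05,  1.43119388e+00]), 'qvel': array([ 0.00100732, -0.00097813,  0.00147058,  0.00150148,  0.00030804,
        0.001893  ]), 'tau': array([ 2.07889556e-03, -4.81728244e+01,  2.99242187e+01,  1.27884923e-02,
       -2.42960296e-04,  1.47712916e-05]), 'tcp_pos': array([ 0.25086744, -0.51690512,  0.2524969 ]), 'orientation': array([-8.29725133e-04,  9.74595715e-01,  2.23969854e-01, -9.17516868e-05]), 'wrist_force': array([0.55598413, 0.45425854, 0.98903402]), 'ft_torque': array([0.02087209, 0.00167939, 0.0021113 ]), 'grip_force': 0.0, 'finger_gap': 0.08533977959797585}
```

View pics/side0.png

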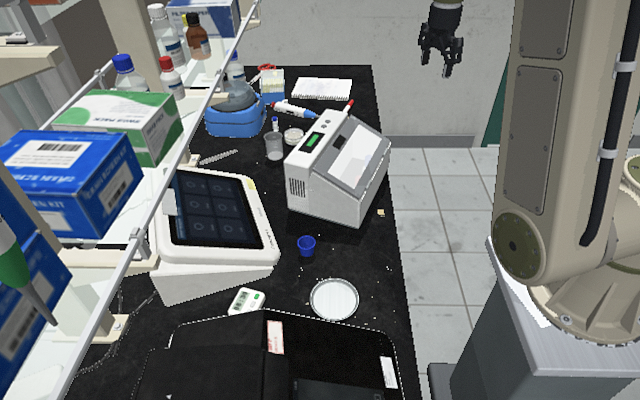

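View pics/top0.png

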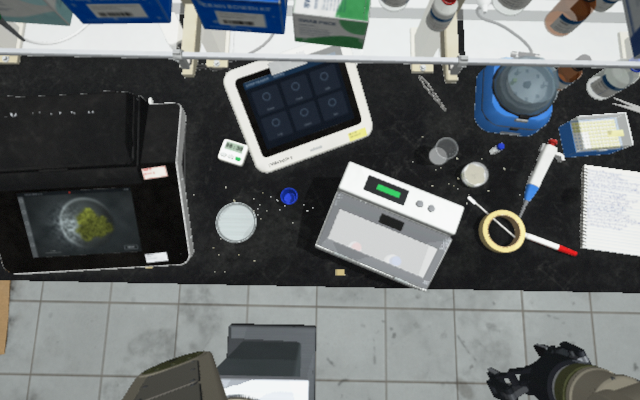

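The side view shows the warmer near (340,165), cup (307,246), dish (334,299) and timer (247,300). The top view shows the pad near (391,221), a red cap tint near (355,247), a blue one near (395,262) and the dish at (236,223). I'll enlarge both warmer views.

```bash
python3 - <<'E'
import cv2,numpy as np
a=cv2.imread("pics/top0.png")[150:300,300:480]; b=cv2.imread("pics/side0.png")[90:235,275:400]
a=cv2.resize(a,None,fx=2.4,fy=2.4,interpolation=2); b=cv2.resize(b,None,fx=2.4,fy=2.4,interpolation=2)
o=np.zeros((max(a.shape[0],b.shape[0]),a.shape[1]+b.shape[1],3),np.uint8);o[:a.shape[0],:a.shape[1]]=a;o[:b.shape[0],a.shape[1]:]=b
cv2.imwrite("pics/crop0.png",o);print(a.shape,b.shape)
E
```

```text
(360, 432, 3) (348, 300, 3)
```

View pics/crop0.png

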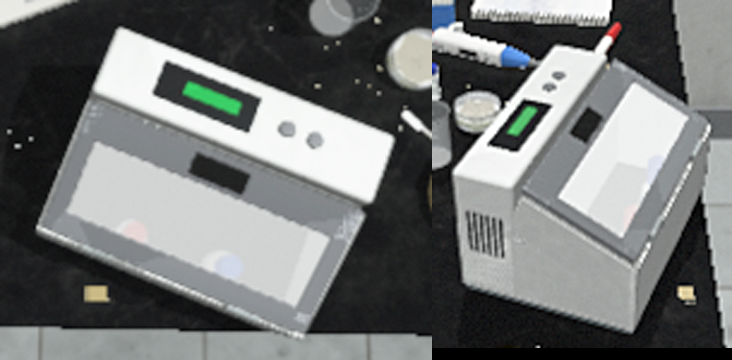

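The top view shows the pad at about (391.7,222), rear-block corners at (350,162), (465,207.5), (454,233) and (339,190), and the red cap at (355,246). In the side view the pad is at about (339,142). Next I measure these points.

```bash
cat > h.py <<'E'
import cv2,numpy as np
from workcell import env
from scipy.spatial.transform import Rotation as Ro
def cam(n):
    c=env.read_camera(n); return c
def ray(c,p):
    d=c["R"].T@np.linalg.inv(c["K"])@np.array([p[0],p[1],1.]); return -c["R"].T@c["t"],d/np.linalg.norm(d)
def plane(c,p,z):
    o,d=ray(c,p); return o+d*(z-o[2])/d[2]
def tri(c1,p1,c2,p2):
    o1,d1=ray(c1,p1);o2,d2=ray(c2,p2)
    s=np.linalg.lstsq(np.c_[d1,-d2],o2-o1,rcond=None)[0]
    a,b=o1+s[0]*d1,o2+s[1]*d2; return (a+b)/2,np.linalg.norm(a-b)
def blob(c,f,x0,y0,x1,y1):
    """centre and area of the largest masked blob in a window; f: HSV image->mask"""
    h=cv2.cvtColor(c["image"],cv2.COLOR_RGB2HSV).astype(int)[y0:y1,x0:x1]
    n,l,s,ce=cv2.connectedComponentsWithStats(f(h).astype(np.uint8))
    if n<2: return None
    i=1+np.argmax(s[1:,4]); return ce[i]+[x0,y0],s[i].tolist()
H=lambda h:h[...,0]; S=lambda h:h[...,1]; V=lambda h:h[...,2]
red=lambda h:((H(h)<10)|(H(h)>168))&(S(h)>25)&(V(h)>90)
blue=lambda h:(abs(H(h)-118)<14)&(S(h)>25)&(V(h)>90)
dark=lambda h:V(h)<70
green=lambda h:(abs(H(h)-60)<20)&(S(h)>120)
white=lambda h:V(h)>120
def tool(v):  # world vector -> tool axes
    return Ro.from_quat(env.get_state()["orientation"],scalar_first=True).inv().apply(v)
E
python3 - <<'E'
from h import *
np.set_printoptions(precision=4,suppress=True)
T,Sd=cam("top"),cam("side")
def both(nm,f,w1,w2):
    a,b=blob(T,f,*w1),blob(Sd,f,*w2); print(nm,a,b, end=' ')
    if a and b: print(*tri(T,a[0],Sd,b[0]))
    else: print()
both("pad",dark,(376,212,407,232),(330,133,350,152))
both("green",green,(370,175,410,205),(300,130,325,155))
both("red",red,(335,230,375,262),(345,155,372,200))
both("blue",blue,(378,245,412,275),(345,140,375,175))
both("dish",white,(205,195,262,250),(305,272,362,326))
both("cup",lambda h:(abs(H(h)-115)<15)&(S(h)>150),(272,180,305,212),(290,228,322,262))
for p in [(120,28),(396,138),(370,200),(94,97)]:
    print(plane(T,(300+p[0]/2.4,150+p[1]/2.4),.159))
for p in [(37,230),(300,337)]: print("front",plane(T,(300+p[0]/2.4,150+p[1]/2.4),.100))
E
```

```text
pad (array([390.8863, 221.9194]), [3, 2, 25, 17, 211]) (array([338.9608, 141.598 ]), [3, 2, 13, 14, 102]) [ 0.5003 -0.3268  0.1504] 0.0012255937371197566
green (array([387.9461, 190.5329]), [6, 9, 25, 14, 167]) (array([312.2162, 139.8784]), [6, 4, 13, 13, 74]) [ 0.5651 -0.3198  0.1601] 0.0008457330709490898
red None None 
blue (array([393., 261.]), [15, 16, 1, 1, 1]) (array([368., 162.]), [23, 22, 1, 1, 1]) [ 0.4227 -0.3455  0.0742] 0.0006479004049726562
dish (array([235.4783, 221.8973]), [10, 4, 42, 44, 1334]) (array([333.9446, 298.9905]), [5, 6, 49, 45, 1679]) [0.5105 0.0258 0.005 ] 0.0012380849603461771
cup (array([288.5669, 195.5906]), [8, 7, 18, 18, 254]) (array([306.2019, 244.9441]), [7, 7, 19, 22, 322]) [ 0.5747 -0.1033  0.023 ] 0.0028333475640998653
[ 0.6264 -0.2404  0.159 ]
[ 0.5331 -0.4798  0.159 ]
[ 0.479  -0.4549  0.159 ]
[ 0.5639 -0.218   0.159 ]
front [ 0.4512 -0.1709  0.1   ]
front [ 0.3607 -0.4081  0.1   ]
```

Pad height 0.150 m matches geometry (~0.150), the block width is 0.257 m against 0.260, and yaw is about -0.36. The dish is at z ≈ 0.005. Next I compute the pre-press pose.

```bash
cat >> h.py <<'E'
PSI=-0.36; xw=np.array([np.cos(PSI),np.sin(PSI),0]); yw=np.array([-np.sin(PSI),np.cos(PSI),0]); k=np.array([0,0,1.])
PAD=np.array([.5003,-.3268,.1504]); a=np.radians(25); n=-np.sin(a)*xw+np.cos(a)*k
def Rt(tilt,psi=PSI):
    x=np.array([np.cos(psi),np.sin(psi),0]); y=np.array([-np.sin(psi),np.cos(psi),0])
    z=np.sin(tilt)*x-np.cos(tilt)*k; return np.c_[np.cross(y,z),y,z]
def row(p,R1,R0=None,p0=None):
    s=env.get_state(); R0=Ro.from_quat(s["orientation"],scalar_first=True) if R0 is None else R0
    p0=s["tcp_pos"] if p0 is None else p0
    return np.round(np.r_[R0.inv().apply(p-p0),(R0.inv()*Ro.from_matrix(R1)).as_rotvec()],4).tolist()
E
python3 - <<'E'
from h import *
print(row(PAD+n*.072,Rt(a)))
E
```

```text
[0.2865, -0.0843, 0.0372, -0.5069, -0.219, -2.2846]
```

Careful with the scale: shifts go in shares of 0.8 m and turns go in shares of pi/2 rad. That gives: 0.27 m / 0.8 = 0.3375, 0.25 m / 0.8 = 0.3125, -1.46 rad / 1.5708 = -0.9295.

```bash
echo '{"moves": [[0,0,-0.05,-0.0255,-0.0127,-0.1146],[0.0625,-0.0188,-0.0625,-0.0509,-0.0229,-0.2355],[0.125,-0.0375,-0.0625,-0.0764,-0.0337,-0.3501],[0.175,-0.05,-0.0625,-0.1019,-0.0446,-0.4647],[0.225,-0.0663,-0.0625,-0.1273,-0.056,-0.5793],[0.2625,-0.0788,-0.0625,-0.1528,-0.0668,-0.7003],[0.3125,-0.0913,-0.05,-0.1783,-0.0764,-0.8149],[0.3375,-0.1,-0.025,-0.2069,-0.0891,-0.9295]]}' > path.dat && python3 nudge.py path.dat 0 ; python3 - <<'E'
from h import *
print(row(PAD+n*.072,Rt(a)))
E
```

```text
clock: 1.2
tcp_pos: [0.4608, -0.3264, 0.274]
orientation: [0.159, 0.562, 0.811, -0.029]
wrist_force: [-0.4, 0.1, -0.6]
finger_gap: -0.0007
grip_force: 0.0
[0.0228, 0.0062, 0.0554, -0.1817, -0.0747, -0.8207]
```

To row units: 0.055 m / 0.8 = 0.0688, 0.05 m / 0.8 = 0.0625, -0.82 rad / 1.5708 = -0.522.

```bash
echo '{"moves": [[0.0063,0.0025,0.0125,-0.0255,-0.0102,-0.1146],[0.0138,0.0038,0.025,-0.0509,-0.021,-0.2292],[0.0188,0.005,0.0438,-0.0764,-0.0318,-0.3438],[0.0288,0.0075,0.0625,-0.1019,-0.042,-0.4584],[0.0288,0.0075,0.0688,-0.1159,-0.0477,-0.522],[0.0288,0.0075,0.0688,-0.1159,-0.0477,-0.522]]}' > path.dat && python3 nudge.py path.dat ; python3 - <<'E'
from h import *
print(row(PAD+n*.030,Rt(a)), env.get_state()["joint_pos"].round(2))
T,Sd=cam("top"),cam("side")
i=np.vstack([cv2.resize(c["image"][y:y+140,x:x+240,::-1],None,fx=2.1,fy=2.1) for c,x,y in((T,290,150),(Sd,235,70))])
cv2.imwrite("pics/pre.png",i)
E
```

```text
clock: 1.95
tcp_pos: [0.469, -0.3167, 0.2145]
orientation: [0.211, 0.18, 0.96, -0.038]
wrist_force: [0.0, -0.9, 0.0]
finger_gap: -0.0
grip_force: 0.0
[-0.0028, 0.0017, 0.0419, -0.0012, -0.0041, -0.0108] [-0.83  0.02 -0.5   0.66  0.19 -0.42]
```

View pics/pre.png

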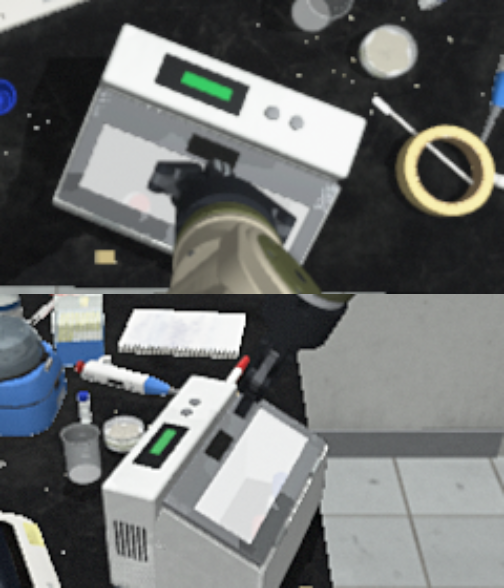

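The side crop shows the closed fingertips at (247,408), hovering along the normal from the pad at (218,446). The top crop shows them just below the pad at (215,150). I approach to 8 mm, then press in small steps.

To row units: 0.042 m / 0.8 = 0.0525, 0.025 m / 0.8 = 0.0313, -0.01 rad / 1.5708 = -0.0064.

```bash
echo '{"moves": [[-0.0038,0.0025,0.0313,0,-0.0025,-0.0064],[-0.0038,0.0025,0.0525,0,-0.0025,-0.0064],[-0.0038,0.0025,0.0525,0,-0.0025,-0.0064]]}' > path.dat && python3 nudge.py path.dat; python3 - <<'E'
from h import *
s=env.get_state(); print(((s["tcp_pos"]-PAD)@np.c_[xw,yw,n]).round(4), s["wrist_force"]@n)
E
echo '{"moves": [[0,0,0.005,0,0,0],[0,0,0.01,0,0,0],[0,0,0.01,0,0,0]]}' > path.dat && python3 nudge.py path.dat; python3 - <<'E'
from h import *
s=env.get_state(); print(((s["tcp_pos"]-PAD)@np.c_[xw,yw,n]).round(4), s["wrist_force"]@n)
E
```

```text
clock: 2.42
tcp_pos: [0.4893, -0.3217, 0.1776]
orientation: [0.213, 0.175, 0.961, -0.039]
wrist_force: [-0.1, 1.1, 0.3]
finger_gap: 0.0004
grip_force: 0.0
[-0.0121  0.0009  0.0297] 0.5200955393444815
clock: 2.8
tcp_pos: [0.4932, -0.3239, 0.1722]
orientation: [0.214, 0.174, 0.96, -0.04]
wrist_force: [1.4, 0.5, 2.4]
finger_gap: 0.0
grip_force: 1.2
[-0.0077  0.0002  0.023 ] 1.7201664192224337
```

To row units: 0.003 m / 0.8 = 0.0038, 0.002 m / 0.8 = 0.0025.

```bash
for i in 1; do echo '{"moves": [[0,0,0.0025,0,0,0],[0,0,0.0038,0,0,0],[0,0,0.0038,0,0,0]]}' > path.dat && python3 nudge.py path.dat; done; python3 - <<'E'
from h import *
s=env.get_state(); print(((s["tcp_pos"]-PAD)@np.c_[xw,yw,n]).round(4), s["wrist_force"]@n)
E
echo '{"moves": [[0,0,0.0025,0,0,0],[0,0,0.0038,0,0,0],[0,0,0.0038,0,0,0]]}' > path.dat && python3 nudge.py path.dat; python3 - <<'E'
from h import *
s=env.get_state(); print(((s["tcp_pos"]-PAD)@np.c_[xw,yw,n]).round(4), s["wrist_force"]@n)
E
```

```text
clock: 3.18
tcp_pos: [0.4939, -0.3242, 0.1687]
orientation: [0.214, 0.174, 0.96, -0.04]
wrist_force: [0.7, -0.2, 2.6]
finger_gap: 0.0
grip_force: 0.9
[-0.0069  0.0002  0.0195] 2.0973364300198285
clock: 3.55
tcp_pos: [0.4951, -0.3247, 0.1663]
orientation: [0.214, 0.174, 0.96, -0.04]
wrist_force: [-1.9, 0.7, 6.9]
finger_gap: 0.0003
grip_force: 3.6
[-0.0056  0.0002  0.0168] 7.109755944061055
```

To row units: -0.2 m / 0.8 = -0.25, -0.14 m / 0.8 = -0.175.

```bash
echo '{"moves": [[0,0,0.0013,0,0,0],[0,0,-0.0375,0,0,0],[0,0,-0.1,0,0,0],[0,0,-0.175,0,0,0],[0,0,-0.25,0,0,0],[0,0,-0.25,0,0,0]]}' > path.dat && python3 nudge.py path.dat 0.085; python3 - <<'E'
from h import *
T,Sd=cam("top"),cam("side")
i=np.vstack([cv2.resize(c["image"][y:y+140,x:x+240,::-1],None,fx=2.1,fy=2.1) for c,x,y in((T,290,150),(Sd,235,70))])
cv2.imwrite("pics/open.png",i)
E
```

```text
clock: 4.3
tcp_pos: [0.4157, -0.2951, 0.3519]
orientation: [0.216, 0.174, 0.96, -0.042]
wrist_force: [0.1, -0.5, -0.1]
finger_gap: 0.085
grip_force: 0.0
```

View pics/open.png

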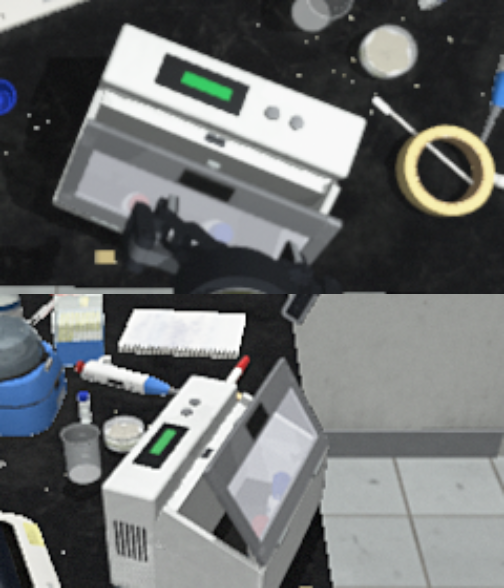

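The flap has let go and is swinging up: its free edge is at (290,365) in the side crop. I move aside, clear of the swing, straighten the tool and look again.

```bash
python3 - <<'E'
from h import *
print(row(np.array([.36,-.47,.36]),Rt(0)))
E
```

```text
[-0.0147, -0.1841, -0.0075, -0.0018, 0.4376, 0.0005]
```

To row units: -0.184 m / 0.8 = -0.23, -0.12 m / 0.8 = -0.15, 0.4376 rad / 1.5708 = 0.2786.

```bash
echo '{"moves": [[-0.005,-0.075,-0.0125,0,0.0764,0],[-0.0125,-0.15,-0.0125,0,0.1592,0],[-0.0188,-0.23,-0.01,0,0.2546,0],[-0.0188,-0.23,-0.01,0,0.2786,0],[-0.0188,-0.23,-0.01,0,0.2786,0],[-0.0188,-0.23,-0.01,0,0.2786,0],[-0.0188,-0.23,-0.01,0,0.2786,0],[-0.0188,-0.23,-0.01,0,0.2786,0]]}' > path.dat && python3 nudge.py path.dat 0.085; echo '{"moves": [[0,0,0,0,0,0],[0,0,0,0,0,0],[0,0,0,0,0,0],[0,0,0,0,0,0],[0,0,0,0,0,0],[0,0,0,0,0,0],[0,0,0,0,0,0],[0,0,0,0,0,0]]}' > path.dat && python3 nudge.py path.dat >/dev/null;  python3 - <<'E'
from h import *
T,Sd=cam("top"),cam("side")
i=np.vstack([cv2.resize(c["image"][y:y+140,x:x+240,::-1],None,fx=2.1,fy=2.1) for c,x,y in((T,290,150),(Sd,235,70))])
cv2.imwrite("pics/open2.png",i)
for nm,f in(("red",lambda h:red(h)&(S(h)>110)),("blue",lambda h:blue(h)&(S(h)>110))):
    A,B=blob(T,f,330,210,430,275),blob(Sd,f,325,140,395,200); print(nm,A,B)
    if A and B: print(tri(T,A[0],Sd,B[0]), plane(T,A[0],.094),plane(Sd,B[0],.085))
E
```

```text
clock: 5.4
tcp_pos: [0.3604, -0.4691, 0.3624]
orientation: [0.001, 0.178, 0.984, -0.002]
wrist_force: [0.1, 0.0, 0.2]
finger_gap: 0.085
grip_force: 0.0
red (array([356.11392405, 246.78481013]), [21, 32, 11, 10, 79]) (array([358.91176471, 180.61764706]), [30, 35, 9, 13, 102])
(array([ 0.45126328, -0.26196959,  0.08034011]), np.float64(0.0015689014945417898)) [ 0.451252   -0.26060815  0.094     ] [ 0.45094301 -0.25615525  0.085     ]
blue (array([395.46391753, 260.75257732]), [60, 46, 12, 10, 97]) (array([368.48314607, 160.61797753]), [40, 15, 8, 13, 89])
(array([ 0.42226867, -0.35070336,  0.07495376]), np.float64(0.001528532431230693)) [ 0.42255596 -0.34686567  0.094     ] [ 0.42295375 -0.33703613  0.085     ]
```

View pics/open2.png

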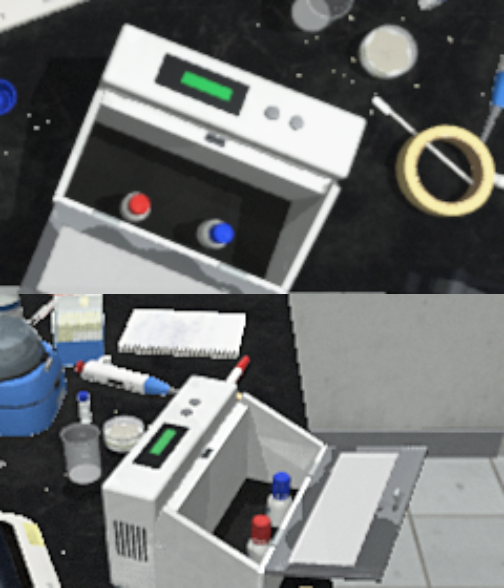

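The flap lies fully open, pointing to the front in both crops. The red cap is at (139,205) top and (261,527) side, the blue at (221,233) and (282,485). The red cap triangulates to z = 0.080 (expected 0.07–0.094), and its warmer x of -60 mm agrees with the chamber layout. I move above it.

```bash
python3 - <<'E'
from h import *
print(row(np.array([.4513,-.262,.2]),Rt(0)))
E
```

```text
[-0.0117, 0.227, 0.1605, -0.0018, 0.0003, 0.0006]
```

To row units: 0.227 m / 0.8 = 0.2838, 0.215 m / 0.8 = 0.2688, -0.002 rad / 1.5708 = -0.0013.

```bash
echo '{"moves": [[-0.0038,0.0688,0.025,0,0,0],[-0.0075,0.1375,0.05,0,0,0],[-0.0113,0.2063,0.0813,0,0,0],[-0.015,0.2688,0.125,0,0,0],[-0.015,0.2838,0.1813,0,0,0],[-0.015,0.2838,0.2,-0.0013,0,0],[-0.015,0.2838,0.2,-0.0013,0,0]]}' > path.dat && python3 nudge.py path.dat 0.055;python3 - <<'E'
from h import *
print(row(np.array([.4513,-.262,.063]),Rt(0)))
E
```

```text
clock: 7.38
tcp_pos: [0.4511, -0.2624, 0.2002]
orientation: [-0.0, 0.179, 0.984, 0.0]
wrist_force: [0.4, 0.6, -0.0]
finger_gap: 0.0552
grip_force: 0.0
[-0.0001, 0.0004, 0.1372, 0.0004, -0.001, 0.0001]
```

To row units: 0.137 m / 0.8 = 0.1713, 0.125 m / 0.8 = 0.1563.

```bash
echo '{"moves": [[0,0,0.0375,0,0,0],[0,0,0.075,0,0,0],[0,0,0.1125,0,0,0],[0,0,0.1375,0,0,0],[0,0,0.1563,0,0,0],[0,0,0.1713,0,0,0],[0,0,0.1713,0,0,0]]}' > path.dat && python3 nudge.py path.dat && echo '{"moves": [[0,0,0,0,0,0],[0,0,0,0,0,0],[0,0,0,0,0,0],[0,0,0,0,0,0]]}' > path.dat && python3 nudge.py path.dat 0.02 25
```

```text
clock: 8.25
tcp_pos: [0.4514, -0.2623, 0.0632]
orientation: [-0.0, 0.179, 0.984, 0.0]
wrist_force: [-0.1, -0.2, 0.7]
finger_gap: 0.0551
grip_force: 0.0
clock: 8.75
tcp_pos: [0.4523, -0.2625, 0.0643]
orientation: [0.001, 0.179, 0.984, -0.0]
wrist_force: [1.2, 0.9, 5.8]
finger_gap: 0.029
grip_force: 25.1
```

Gap 29 mm on the body. I lift gently and check.

To row units: -0.2 m / 0.8 = -0.25, -0.18 m / 0.8 = -0.225.

```bash
echo '{"moves": [[0,0,-0.0125,0,0,0],[0,0,-0.0375,0,0,0],[0,0,-0.075,0,0,0],[0,0,-0.125,0,0,0],[0,0,-0.175,0,0,0],[0,0,-0.225,0,0,0],[0,0,-0.25,0,0,0],[0,0,-0.25,0,0,0]]}' > path.dat && python3 nudge.py path.dat; python3 - <<'E'
from h import *
T,Sd=cam("top"),cam("side")
i=np.vstack([cv2.resize(c["image"][y:y+140,x:x+240,::-1],None,fx=2.1,fy=2.1) for c,x,y in((T,290,150),(Sd,235,70))])
cv2.imwrite("pics/lift.png",i)
print(row(np.array([.5105,.0258,.2]),Rt(0)), env.get_state()["joint_pos"].round(2))
B=blob(Sd,lambda h:red(h)&(S(h)>110),320,80,420,230);print(B)
o,d=ray(Sd,B[0]); y=env.get_state()["tcp_pos"][1]; print(o+d*(y-o[1])/d[1])
E
```

```text
clock: 9.75
tcp_pos: [0.4521, -0.2625, 0.2652]
orientation: [0.002, 0.179, 0.984, -0.001]
wrist_force: [-0.4, -0.4, -0.5]
finger_gap: 0.0291
grip_force: 24.9
[0.0456, 0.29, 0.0629, 0.0006, -0.0007, 0.0006] [-0.68  0.21 -0.07  1.29  0.   -0.32]
(array([368.2       , 106.68571429]), [47, 21, 4, 12, 35])
[ 0.44026341 -0.26178571  0.28093954]
```

View pics/lift.png

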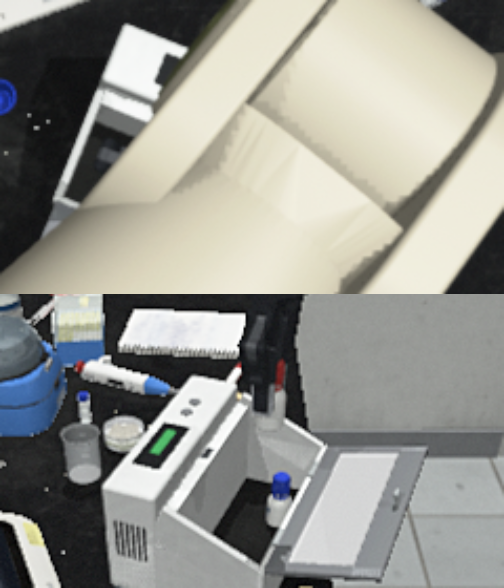

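The bottle is held upright: its body is at (270,420) in the side crop, with the cap just right of the finger. The blue bottle is undisturbed at (280,490). I carry it to the dish, staying high until past the warmer.

To row units: 0.29 m / 0.8 = 0.3625, 0.042 m / 0.8 = 0.0525.

```bash
echo '{"moves": [[0.0075,0.0375,0,0,0,0],[0.015,0.1,0,0,0,0],[0.025,0.1625,0,0,0,0],[0.035,0.225,0,0,0,0],[0.045,0.2875,0.0125,0,0,0],[0.0525,0.3375,0.0375,0,0,0],[0.0538,0.3625,0.075,0,0,0],[0.0538,0.3625,0.075,0,0,0]]}' > path.dat && python3 nudge.py path.dat; python3 - <<'E'
from h import *
print(row(np.array([.5125,.0255,.055]),Rt(0)))
Sd=cam("side"); s=env.get_state()["tcp_pos"]
uv=Sd["K"]@(Sd["R"]@s+Sd["t"]); u,v=(uv[:2]/uv[2]).astype(int); print(u,v)
cv2.imwrite("pics/carry.png",cv2.resize(Sd["image"][v-60:v+100,u-80:u+80,::-1],None,fx=3,fy=3))
E
```

```text
clock: 10.85
tcp_pos: [0.5107, 0.0261, 0.1998]
orientation: [-0.004, 0.177, 0.984, -0.0]
wrist_force: [-0.1, -0.2, -0.5]
finger_gap: 0.0293
grip_force: 24.9
[-0.0029, 0.0003, 0.1448, -0.0017, -0.0071, 0.0034]
333 233
```

View pics/carry.png

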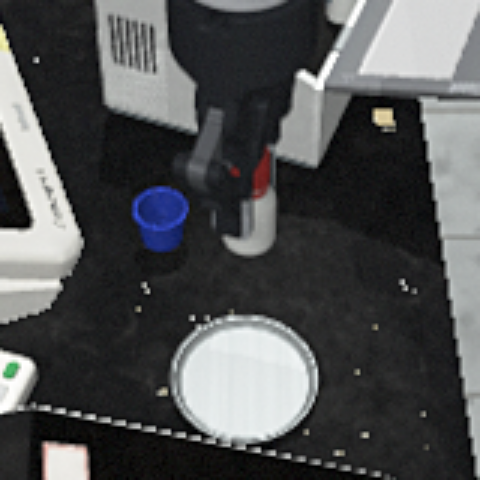

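The bottle hangs upright over the dish, with its base edge near (250,254) in the crop and the dish centre at (245,378). I descend to just above the floor, then feel for contact.

To row units: 0.145 m / 0.8 = 0.1813, 0.143 m / 0.8 = 0.1788, -0.007 rad / 1.5708 = -0.0045.

```bash
echo '{"moves": [[0,0,0.0375,0,0,0],[0,0,0.0875,0,0,0],[0,0,0.125,0,0,0],[-0.0038,0,0.15,0,-0.0025,0],[-0.0038,0,0.1688,0,-0.0045,0],[-0.0038,0,0.1788,-0.0013,-0.0045,0.0019],[-0.0038,0,0.1813,-0.0013,-0.0045,0.0019],[-0.0038,0,0.1813,-0.0013,-0.0045,0.0019]]}' > path.dat && python3 nudge.py path.dat; echo '{"moves": [[0,0,0.0025,0,0,0],[0,0,0.005,0,0,0],[0,0,0.0063,0,0,0],[0,0,0.0063,0,0,0]]}' > path.dat && python3 nudge.py path.dat;  echo '{"moves": [[0,0,0.0013,0,0,0],[0,0,0.0025,0,0,0],[0,0,0.0025,0,0,0]]}' > path.dat && python3 nudge.py path.dat
```

```text
clock: 11.9
tcp_pos: [0.5166, 0.0231, 0.0591]
orientation: [0.004, 0.18, 0.984, 0.0]
wrist_force: [0.2, 0.3, -0.9]
finger_gap: 0.0296
grip_force: 24.9
clock: 12.4
tcp_pos: [0.5161, 0.0236, 0.0534]
orientation: [0.004, 0.18, 0.984, 0.0]
wrist_force: [-0.4, -0.4, -0.9]
finger_gap: 0.0293
grip_force: 24.9
clock: 12.78
tcp_pos: [0.5161, 0.0235, 0.0514]
orientation: [0.004, 0.18, 0.984, 0.0]
wrist_force: [-0.3, 0.1, -0.7]
finger_gap: 0.0292
grip_force: 24.9
```

To row units: 0.003 m / 0.8 = 0.0038, 0.002 m / 0.8 = 0.0025.

```bash
echo '{"moves": [[0,0,0.0013,0,0,0],[0,0,0.0025,0,0,0],[0,0,0.0038,0,0,0],[0,0,0.0038,0,0,0]]}' > path.dat && python3 nudge.py path.dat;  echo '{"moves": [[0,0,0.0006,0,0,0],[0,0,0.0013,0,0,0],[0,0,0.0019,0,0,0],[0,0,0.0019,0,0,0]]}' > path.dat && python3 nudge.py path.dat; echo '{"moves": [[0,0,0.0006,0,0,0],[0,0,0.0013,0,0,0],[0,0,0.0013,0,0,0]]}' > path.dat && python3 nudge.py path.dat
```

```text
clock: 13.28
tcp_pos: [0.5161, 0.0235, 0.0484]
orientation: [0.004, 0.18, 0.984, 0.0]
wrist_force: [-0.5, 0.7, -0.5]
finger_gap: 0.0292
grip_force: 24.9
clock: 13.78
tcp_pos: [0.5162, 0.0235, 0.047]
orientation: [0.004, 0.18, 0.984, 0.0]
wrist_force: [0.3, -0.8, -1.2]
finger_gap: 0.0295
grip_force: 24.9
clock: 14.15
tcp_pos: [0.5162, 0.0235, 0.0459]
orientation: [0.004, 0.18, 0.984, 0.0]
wrist_force: [0.5, -0.2, -0.1]
finger_gap: 0.0293
grip_force: 24.9
```

To row units: 0.001 m / 0.8 = 0.0013, 0.0005 m / 0.8 = 0.0006.

```bash
echo '{"moves": [[0,0,0.0006,0,0,0],[0,0,0.0013,0,0,0],[0,0,0.0013,0,0,0]]}' > path.dat && python3 nudge.py path.dat; echo '{"moves": [[0,0,0.0006,0,0,0],[0,0,0.0013,0,0,0],[0,0,0.0013,0,0,0]]}' > path.dat && python3 nudge.py path.dat
```

```text
clock: 14.52
tcp_pos: [0.5165, 0.0234, 0.0454]
orientation: [0.004, 0.18, 0.984, 0.0]
wrist_force: [-1.8, 0.2, 3.6]
finger_gap: 0.029
grip_force: 25.2
clock: 14.9
tcp_pos: [0.5168, 0.0234, 0.0453]
orientation: [0.005, 0.18, 0.984, 0.0]
wrist_force: [-2.6, -0.0, 11.6]
finger_gap: 0.0294
grip_force: 25.9
```

Contact came at the predicted height of 0.0453. I ease back 1 mm and release.

To row units: -0.0012 m / 0.8 = -0.0015.

```bash
echo '{"moves": [[0,0,-0.0015,0,0,0],[0,0,-0.0015,0,0,0]]}' > path.dat && python3 nudge.py path.dat; echo '{"moves": [[0,0,0,0,0,0],[0,0,0,0,0,0],[0,0,0,0,0,0],[0,0,0,0,0,0]]}' > path.dat && python3 nudge.py path.dat 0.055; echo '{"moves": [[0,0,-0.025,0,0,0],[0,0,-0.0625,0,0,0],[0,0,-0.125,0,0,0],[0,0,-0.1875,0,0,0],[0,-0.0375,-0.25,0,0,0],[0.1,-0.075,-0.3125,0,0,0],[0.175,-0.1125,-0.325,0,0,0],[0.175,-0.1125,-0.325,0,0,0]]}' > path.dat && python3 nudge.py path.dat
python3 - <<'E'
from h import *
T,Sd=cam("top"),cam("side")
r=lambda h:red(h)&(S(h)>110)
A,B=blob(T,r,205,190,290,255),blob(Sd,r,300,220,370,330); print(A,B)
if A and B: print(tri(T,A[0],Sd,B[0]))
i=np.vstack([cv2.resize(c["image"][y:y+150,x:x+270,::-1],None,fx=1.95,fy=1.95) for c,x,y in((T,200,145),(Sd,210,190))])
cv2.imwrite("pics/end.png",i)
c=np.vstack([T["image"],Sd["image"]]); cv2.imwrite("pics/full.png",c[:,:,::-1])
E
```

```text
clock: 15.15
tcp_pos: [0.5165, 0.0235, 0.0454]
orientation: [0.004, 0.18, 0.984, 0.0]
wrist_force: [-0.2, -0.0, 4.1]
finger_gap: 0.0297
grip_force: 25.3
clock: 15.65
tcp_pos: [0.5162, 0.0235, 0.0451]
orientation: [0.004, 0.18, 0.984, 0.0]
wrist_force: [0.6, -0.2, 0.5]
finger_gap: 0.0549
grip_force: 0.0
clock: 16.65
tcp_pos: [0.3493, -0.0108, 0.3049]
orientation: [0.004, 0.18, 0.984, 0.0]
wrist_force: [0.7, -0.2, 0.9]
finger_gap: 0.0553
grip_force: 0.0
(array([231.91139241, 217.13924051]), [22, 23, 11, 9, 79]) (array([331.32903226, 281.87741935]), [26, 54, 11, 17, 155])
(array([0.51542443, 0.02343722, 0.06022225]), np.float64(0.0005315063692380958))
```

View pics/end.png

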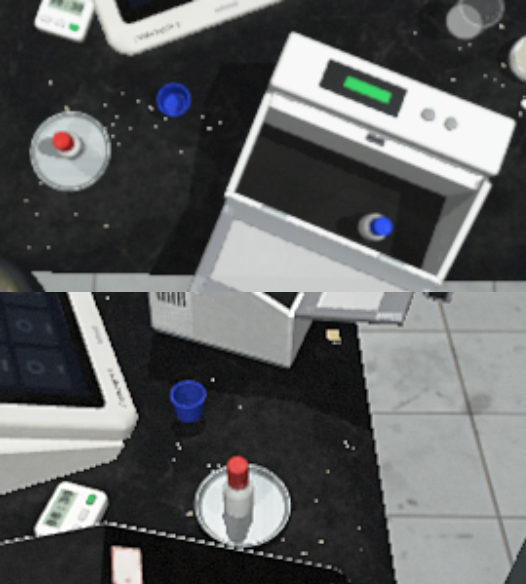

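The pictures show the red-capped bottle standing upright in the dish (cap at (63,141) top and (237,472) side, z = 0.060 as expected, 5 mm off centre). The flap is open, the blue bottle, cup and timer are in place, and the arm is clear. I hand in.

```bash
python3 -c "
from workcell import env
print(env.hand_in())"
```

```text
the job is handed in; nothing more can be done
None
```

The job is handed in: the warmer flap is fully open, the red-capped bottle stands upright and released in the steel dish, and the last images show the blue-capped bottle, cup and timer still in place (about 17 s on the robot's clock).

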